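# Clear the spanner and hold the test box hood at its cut-out mark

## Robot

A 7-joint arm with a two-finger parallel gripper is mounted at the origin on the work surface. World frame = base frame: x ahead of the robot, y to its left, z up, the work surface at z = 0. Lengths are in mm, angles in rad, forces in N, time in s.
With the tool pointing down it reaches from about 400 to 875 mm from the base axis. Payload 4.4 kg.
Tool frame: the origin (TCP) lies midway between the tips of the shut fingers; the grasp point (between the pads) lies 19 mm behind it; z points along the fingers, y is the line along which they close (so a half turn about z gives the same grasp; the last joint's range is limited). The gripper opens to 85 mm and grips with 20 to 120 N. Pads are 22 mm wide; open, the fingers measure 114 mm over their backs; the gripper's body (76 mm by 85 mm) begins 54 mm behind the grasp point. The pads swing forward as they close: fully open they stand 13 mm farther back than shut.
Start: joints at [-1.261, 0.628, 0.038, 1.517, -0.027, 0.996, -0.02], TCP at [238.538, 604.663, 231.313] pointing down, gripper open.
Joint ranges: [-3.06, 3.06], [-0.37, 2.12], [-1.25, 1.32], [0.18, 2.47], [-1.1, 4.24], [0.23, 1.98], [-2.94, 2.94]. Speed limits (rad/s): [2.57, 2.57, 3.14, 3.14, 3.14, 3.14, 3.14].

## Interface

Orientations are given as [roll, pitch, yaw] about the fixed x, y, z axes, in that order (R = Rz(yaw) Ry(pitch) Rx(roll)).
In Python, from cell import monitor, cams, ctrl gives the robot as it stands.
- The arm moves only by the tool drive_tool, never from a script. Its argument "motion" is a list of rows, each an object with "fingers": the opening, from 0 (shut) to 1 (fully open); "linear": the shift along the tool's x, y, z in m, a list of three; "twist": the turn about the tool's z in rad. In form: [{"fingers": fingers, "linear": [x, y, z], "twist": twist}, ...]. A call has 1 to 5 rows; each row shifts and turns the commanded pose from where the row before left it, along the tool's axes as they then stand; what a row does not reach is not made up. A row lasts 1/12 s, in which the tool goes at most 41.7 mm and 7.16 degrees, less where a joint would pass 70% of its speed; a pose out of reach is approached as far as the arm can. A call with a gripper value outside its range is refused whole. The fingers move at their own pace and stop on an object; the grip force is fixed at half the most. Time passes only in rows, so rows that do not move let the fingers close. It gives the time, the measured TCP pose, the force, the opening and the grip force at its end, in the units of the state.
- monitor.read_state(): the state, without advancing time (a new reading comes with each control period).
- cams.get_image(name): name is "scene" or "top" or "wrist"; returns a dict with "color" (480x640x3 uint8, blue, green, red), "K" (3x3 intrinsics, pixels), "R" (3x3) and "t" (3): a world point X has camera coordinates R X + t. Camera axes: x right, y down, z forward; pixel columns grow to the right and rows downward; lengths in mm; the calibration is good to about 2 mm. A picture is of the moment at which its call begins. There is no depth.
- ctrl.finish_job(): hands the job in; it is judged then, once.
The state is a dict: "clock": time; "qpos": joint angles; "qd": joint speeds; "tau": joint torques, N m; "eef_pos": TCP position; "tool_rot": TCP orientation; "force": force on the tool from outside, world axes, zero at the start; "torque": the same for the moment, N m; "width": finger opening in mm; "gripper_force": force on a finger pad.
Only numpy, scipy, OpenCV 4.12 (cv2) and the standard library are available. Lean on these libraries where they do the work, as an engineer would, in place of code of your own. Each camera call takes 0.05 s, during which the arm holds its last target. There are 200 camera calls.

## Task

The spring hinge of the board test box has just been adjusted and the spanner still lies on the hood: hang it by its ring eye on the empty peg of the sloping tool board, pushed down to the board, and let go of it. Then lift the hood by its front bar against the spring until the yellow pointer stands within the red marker on the angle scale, and finish holding it still there, gripper on the bar, so that a colleague can measure the cut-out switch. Do not shift the red marker, and leave the multimeter, the spray bottle and the loose circuit board where they are.

Things in the scene. Friction and masses are not known exactly. Their poses are not given: they have to be found in the camera images.
- box: Fixed test box: grey steel base 260 mm deep (x) by 280 wide (y), white hood with clear window; the flat hood top is 126 mm above the bench when shut. Origin: centre of the underside; x from the front bar to the hinge at the back (away from the robot), y left, z up. A black angle scale plate stands at the back of its right (-y) side, up to 195 mm above the bench.
- hood (a joint): Hood angle in rad, 0 = shut (at the start), grows as the front is lifted, up to 1.4; turns about the box's y axis through hood_hinge. It shuts by itself if let go: spring 0.6 N m at 0 plus 1.0 N m/rad, hood 0.5 to 0.9 kg; lifting takes about 4 to 8 N upwards at the bar.
- hood_hinge (a point): Point of the hinge axis: middle of the hood's rear lower edge, 60 mm above the bench, 130 mm behind the box's centre. Its axes turn with the hood: x along the hood from bar to hinge (level when shut, pointing down by the hood angle when lifted), y left along the axis, z out of the hood top.
- hood_handle (a point): Centre of the hood's round front bar: 14 mm diameter, 170 long along y, on rods 75 mm either side of the centre. 50 mm in front of the hood's front face; shut: 98 mm above the bench, 28 below the hood top. In hood_hinge axes at (-310, 0, +38) mm. Can be pinched from straight above, one finger behind it (43 mm gap to the hood), and turns in the fingers as the hood rises.
- pointer_tip (a point): Tip of the yellow pointer arm, on the hinge pin at the right (-y) side of the box, turning with the hood; 107 mm from the hinge axis. Hood shut: level, pointing to the front.
- marker (a joint): Angle in rad of the middle of the red marker on the angle scale, same axis and zero as hood (0.35 to 0.70). The pointer is in the middle of the red when hood equals it, and within the red while the two differ by less than 0.06. Held by friction only.
- marker_band (a point): Middle of the red marker's inner edge, 112 mm from the hinge axis, just beyond the pointer's circle. The marker is a red block 34 mm long radially, 14 thick and 15.5 (0.12 rad) wide along the arc, clamped on the rim of the black scale. Axes as hood_hinge, but turned by the marker's angle.
- toolboard: Fixed grey perforated board 250 mm up the slope by 220 wide, sloping up at 0.42 rad from a low front edge to a back edge 115 mm high. Origin: on the bench under the board's centre; x uphill (away from the robot), y left. Two pegs near the upper edge: left one (y = +60 mm) carries a fixed blue nut driver, 22 mm high; right one (y = -50 mm) is empty over the spanner's yellow painted outline.
- peg_seat (a point): Point on the axis of the empty peg, 4.5 mm above the board's face, where the middle of the spanner's eye comes to lie. Axes: z out along the peg (square to the face, up and towards the robot), x uphill along the face, y left. Peg: 10 mm diameter, round tip ending 30.5 mm beyond this point.
- spanner: Loose steel spanner, 152 mm long, 9 thick, 0.11 to 0.18 kg, lying flat on the shut hood. Origin: underside, mid shank; x towards the ring eye, z up out of the flat. Shank 14 mm wide, 1 to 8 mm above the underside, free to grip from x = -40 to +45 mm. Ring 28 mm across, open jaw 31. On the peg it lies on the board, ring uphill, shank down the slope over the yellow outline.
- spanner_eye (a point): Centre of the spanner's ring eye (18 mm through hole along the spanner's z), 62 mm from the spanner's origin along x, 4.5 mm above its underside.
- multimeter: Loose yellow multimeter lying face up, 190 x 88 x 40 mm; origin centre of the underside. Bystander at one side of the bench.
- spray_bottle: Loose white bottle with red cap, 62 mm diameter, 170 tall, standing; origin centre of the underside. Bystander at the other side.
- circuit_board: Loose green circuit board on standoffs, 100 x 150 x 18 mm; origin centre of the underside. Bystander, between the robot and the work.

How it is judged:
By the outcome, as a careful person would: the job done as asked, in the order asked, and still so for the second after the job is handed in, while the arm keeps its last pose, push and grip.
It also fails if it takes over 61 s, if anything falls off the work surface, if the arm or the gripper's body presses on something with over 40 N, if the wrist force passes 120 N, or if a joint passes its speed limit or range.

## Working session

There is one attempt and no reset: what is moved stays moved. The work goes in short steps, Python scripts to look and compute and a tool call to move; the robot and the scene stay as the last step left them, time stands still between calls to the robot, and variables do not carry over. Pictures are saved under pics/ and viewed, at most 10 in all, crops included, and the job is handed in when it is done.

Besides the shell and the picture viewer there is one more tool, called as name(argument=value, ...) on one line, values as JSON. drive_tool: Moves the arm, as the interface text tells. Its arguments: {"type":"object","properties":{"motion":{"type":"array"}},"required":["motion"]}

```bash
ls; mkdir -p pics
python3 - <<'E'
from cell import monitor,cams,ctrl
import cv2,numpy as np,pickle
s=monitor.read_state();print(s)
d={}
for n in("scene","top"):
    d[n]=cams.get_image(n);cv2.imwrite(f"pics/{n}0.png",d[n]["color"]);print(n,d[n]["K"],d[n]["R"],d[n]["t"])
pickle.dump(d,open("d0.pkl","wb"))
E
```

```text
pics
{'clock': 0.0, 'qpos': array([-1.26078157,  0.62931186,  0.03847028,  1.51839918, -0.02700294,
        0.99630332, -0.0200155 ]), 'qd': array([ 1.07231969e-03,  9.85731572e-04, -1.98806259e-03,  4.99054686e-05,
       -1.44113245e-03,  1.37336733e-03,  3.80255845e-04]), 'tau': array([ 3.94287918e-04, -5.63410378e+01,  1.22645214e+00, -1.93439037e+01,
        1.10188918e-02,  1.06129205e-02,  1.55254710e-06]), 'eef_pos': array([238.3230944 , 604.0445539 , 230.40185118]), 'tool_rot': array([-3.13969011e+00,  3.82762492e-05,  2.76573721e+00]), 'force': array([-0.37158639,  0.3869252 , -0.66526523]), 'torque': array([-0.0392065 , -0.02121999, -0.00037405]), 'gripper_force': 0.0, 'width': 85.37476762554604}
scene [[596.22824441   0.         311.68369941]
 [  0.         596.22824441 233.56316149]
 [  0.           0.           1.        ]] [[ 0.66914719  0.74302004 -0.01277748]
 [ 0.62458031 -0.57163344 -0.53210398]
 [-0.40266795  0.34807532 -0.84658259]] [-366.7086709  -284.58605011 1788.68459611]
top [[523.79574137   0.         322.1919993 ]
 [  0.         523.79574137 246.54522702]
 [  0.           0.           1.        ]] [[ 0.00263108 -0.99998951 -0.00374879]
 [-0.99849281 -0.0024216  -0.05482925]
 [ 0.05481959  0.0038874  -0.99848871]] [  12.15527483  563.39966953 1693.70476045]
```

View pics/top0.png

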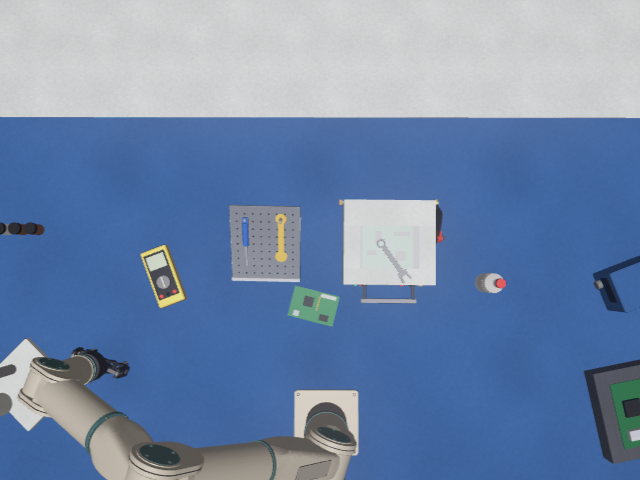

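View pics/scene0.png

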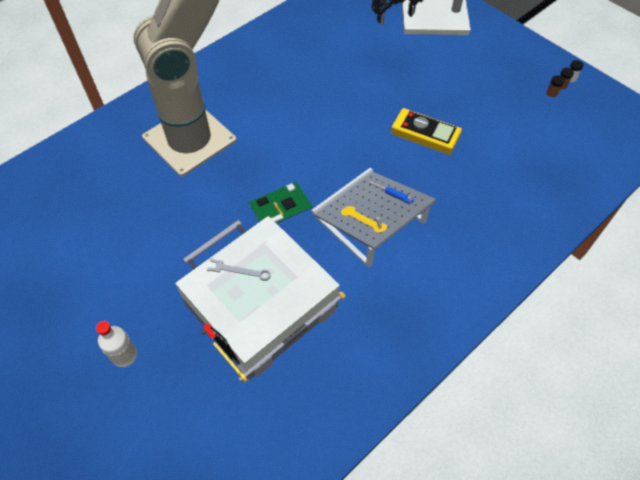

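The top view shows the hood (343–437, 200–285), the spanner with its eye at about (381,244), the board (230–300, 205–282) with the yellow outline at u≈281, and the bar at about (388,300). The scene view shows the red marker at about (212,333) and the yellow pointer at about (230,360). Next I measure them coarsely.

```bash
cat > h.py <<'E'
import cv2,numpy as np
def ray(im,uv):
    R,t,K=map(np.array,(im["R"],im["t"],im["K"]))
    d=R.T@np.linalg.solve(K,np.array([uv[0],uv[1],1.]));return -R.T@t,d/np.linalg.norm(d)
def onz(im,uv,z):
    c,d=ray(im,uv);return c+d*(z-c[2])/d[2]
def onplane(im,uv,p,n):
    c,d=ray(im,uv);return c+d*((p-c)@n)/(d@n)
def proj(im,X):
    p=np.array(im["K"])@(np.array(im["R"])@np.array(X)+np.array(im["t"]));return p[:2]/p[2]
def comps(m,amin=15):
    n,l,s,c=cv2.connectedComponentsWithStats(m.astype(np.uint8));
    return [(s[i],c[i],l==i) for i in range(1,n) if s[i][4]>=amin]
def hsv(im): return cv2.cvtColor(im["color"],cv2.COLOR_BGR2HSV).astype(int)
E
python3 - <<'E'
from h import *;import pickle
d=pickle.load(open("d0.pkl","rb"));T=d["top"];S=d["scene"];np.set_printoptions(precision=1,suppress=True)
H=hsv(T);h,s,v=H[...,0],H[...,1],H[...,2]
def rect(m):
    c=max(cv2.findContours(m.astype(np.uint8),0,2)[0],key=cv2.contourArea);return cv2.minAreaRect(c)
reg=np.zeros(h.shape,bool);reg[190:290,330:450]=1
m=reg&(s<60)&(v>190);r=rect(m);print("hood",r)
for p in cv2.boxPoints(r):print(onz(T,p,126))
reg=np.zeros(h.shape,bool);reg[195:290,220:310]=1
nb=reg&~((h>100)&(h<125)&(s>120));r=rect(nb);print("board",r)
for p in cv2.boxPoints(r):print(p,onz(T,p,115 if p[1]<240 else 13))
y=reg&(h>15)&(h<35)&(s>100);
for st,c,mm in comps(y):print("yel",st,c)
for nm,im in d.items():
    H=hsv(im)
    for st,c,mm in comps((H[...,1]>150)&(H[...,2]>100)&((H[...,0]<8)|(H[...,0]>172)),5):print(nm,"red",st,c)
    for st,c,mm in comps((H[...,1]>120)&(H[...,2]>120)&(H[...,0]>15)&(H[...,0]<35),5):print(nm,"yel",st,c)
a=cv2.resize(T["color"][195:310,225:445],None,fx=3.6,fy=3.6,interpolation=2)
cv2.imwrite("pics/c1.png",a)
E
```

```text
hood ((389.5, 242.5), (85.0, 91.0), 90.0)
[700.4 -53.3 126. ]
[ 701.  -332.1  126. ]
[ 441.2 -329.8  126. ]
[440.4 -53.4 126. ]
board ((264.4700012207031, 243.27069091796875), (72.22691345214844, 76.54832458496094), 0.9710219502449036)
[227.7 280.9] [450.6 321.1  13. ]
[229.  204.4] [687.6 301.3 115. ]
[301.2 205.6] [684.3  78.2 115. ]
[299.9 282.2] [447.2  85.8  13. ]
yel [276 214  11  48 314] [280.6 238.7]
scene red [409 112   5   5  18] [410.8 113.9]
scene red [403 122   5   4  17] [405.1 123.7]
scene red [ 97 322  13  13 136] [103.1 327.8]
scene red [203 323  13  15  89] [209.  330.3]
scene yel [392 109  69  43 708] [423.7 133.3]
scene yel [274 203   9  11  24] [277.2 207.1]
scene yel [341 206  46  26 335] [363.1 218.6]
scene yel [339 293   6   5  19] [341.5 294.7]
scene yel [214 343  33  38 123] [230.6 362.3]
top red [503 281   2   5   6] [503.7 283.3]
top yel [276 214  10  47 241] [280.5 239.7]
top yel [165 245  20  55  72] [174.7 271.8]
top yel [169 302   7   3   7] [172. 303.]
top yel [161 305   7   3   7] [164. 306.]
```

View pics/c1.png

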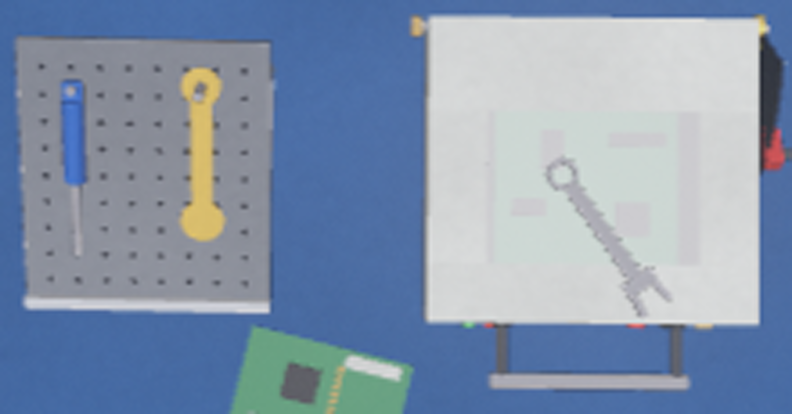

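The enlarged crop shows the spanner's eye at about (561,174), its jaw end at about (652,295), the peg tip at about (200,92) inside the yellow outline, and the board and hood edges. Now I compute the coarse poses and the move to the spanner.

Run:
```python
from h import *;import pickle
from cell import cams,monitor
d=pickle.load(open("d0.pkl","rb"));T=d["top"];S=d["scene"];np.set_printoptions(precision=2,suppress=True)
f=lambda x,y:(225+x/3.6,195+y/3.6)
e=onz(T,f(561,174),130.5);j=onz(T,f(655,292),130);print("eye",e,"jaw",j,np.linalg.norm(e-j),np.arctan2(*(e-j)[1::-1]))
w=cams.get_image("wrist");c=-np.array(w["R"]).T@w["t"];print("wristcam",c,w["R"],w["K"][0][0])
s=monitor.read_state();print(s["eef_pos"])
hx,hz=571+130,60
for y0 in range(-336,-372,-4):
    o=[]
    for im,uv in((S,(209,330.3)),(T,f(772,150))):
        p=onplane(im,uv,np.array([0,y0,0.]),np.array([0,1.,0]));o+= [np.hypot(p[0]-hx,p[2]-hz),np.arctan2(p[2]-hz,hx-p[0])]
    print(y0,np.array(o[:2]),"top x at z110",onz(T,f(772,150),110)[:2])
y0=np.array([0,-350.,0])
for uv in((214,343),(246,380)):print("pointer",onplane(S,uv,y0,np.array([0,1.,0])))
```

```text
eye [ 567.27 -165.28  130.5 ] jaw [ 467.9  -244.15  130.  ] 126.86587022839838 0.6708276477055719
wristcam [171.25 631.34 373.69] [[ 0.37  0.93 -0.  ]
 [ 0.89 -0.35  0.29]
 [ 0.27 -0.11 -0.96]] 423.6248071779529
[238.36 604.2  230.59]
-336 [136.04   0.05] top x at z110 [ 589.56 -348.19]
-340 [127.82   0.28] top x at z110 [ 589.56 -348.19]
-344 [127.35   0.53] top x at z110 [ 589.56 -348.19]
-348 [134.72   0.77] top x at z110 [ 589.56 -348.19]
-352 [148.77   0.97] top x at z110 [ 589.56 -348.19]
-356 [167.83   1.14] top x at z110 [ 589.56 -348.19]
-360 [190.4    1.26] top x at z110 [ 589.56 -348.19]
-364 [215.38   1.36] top x at z110 [ 589.56 -348.19]
-368 [242.02   1.44] top x at z110 [ 589.56 -348.19]
pointer [ 610.18 -350.     94.87]
pointer [ 725.46 -350.     95.48]
```

drive_tool(motion=[{"fingers": 1,"linear": [0.0,0,-0.04],"twist": 0.1},{"fingers": 1,"linear": [0,0,-0.04],"twist": 0.1},{"fingers": 1,"linear": [0,0,-0.04],"twist": 0.1},{"fingers": 1,"linear": [0,0,0],"twist": 0.1},{"fingers": 1,"linear": [0,0,0],"twist": 0.1}])

```text
clock: 0.57
eef_pos: [239.2, 605.9, 354.5]
tool_rot: [3.136, -0.003, 2.261]
force: [0.5, -0.3, -1.1]
width: 85.4
gripper_force: 0.0
```

drive_tool(motion=[{"fingers": 1,"linear": [-0.0357,-0.0034,0],"twist": 0},{"fingers": 1,"linear": [-0.0357,-0.0034,0],"twist": 0},{"fingers": 1,"linear": [-0.0357,-0.0034,0],"twist": 0},{"fingers": 1,"linear": [-0.0357,-0.0034,0],"twist": 0},{"fingers": 1,"linear": [-0.0357,-0.0034,0],"twist": 0}])

```text
clock: 0.98
eef_pos: [340.3, 455.0, 351.1]
tool_rot: [-3.141, 0.0, 2.266]
force: [1.2, 0.8, -0.4]
width: 85.4
gripper_force: 0.0
```

drive_tool(motion=[{"fingers": 1,"linear": [-0.0357,-0.0034,0],"twist": 0},{"fingers": 1,"linear": [-0.0357,-0.0034,0],"twist": 0},{"fingers": 1,"linear": [-0.0357,-0.0034,0],"twist": 0},{"fingers": 1,"linear": [-0.0357,-0.0034,0],"twist": 0},{"fingers": 1,"linear": [-0.0357,-0.0034,0],"twist": 0}])

```text
clock: 1.4
eef_pos: [441.6, 307.0, 351.2]
tool_rot: [-3.141, -0.0, 2.266]
force: [-0.6, -0.7, 0.4]
width: 85.2
gripper_force: 0.0
```

drive_tool(motion=[{"fingers": 1,"linear": [-0.0357,-0.0034,0],"twist": 0},{"fingers": 1,"linear": [-0.0357,-0.0034,0],"twist": 0},{"fingers": 1,"linear": [-0.0312,-0.0216,0],"twist": 0},{"fingers": 1,"linear": [-0.0312,-0.0216,0],"twist": 0},{"fingers": 1,"linear": [-0.0312,-0.0216,0],"twist": 0}])

```text
clock: 1.82
eef_pos: [491.6, 134.2, 351.0]
tool_rot: [-3.141, -0.0, 2.266]
force: [0.4, 0.4, -0.8]
width: 85.4
gripper_force: 0.0
```

drive_tool(motion=[{"fingers": 1,"linear": [-0.0312,-0.0216,0],"twist": 0},{"fingers": 1,"linear": [-0.0312,-0.0216,0],"twist": 0},{"fingers": 1,"linear": [-0.0312,-0.0216,0],"twist": 0},{"fingers": 1,"linear": [-0.0312,-0.0216,0],"twist": 0},{"fingers": 1,"linear": [-0.0312,-0.0216,0],"twist": 0}])

```text
clock: 2.23
eef_pos: [508.3, -54.6, 351.3]
tool_rot: [3.142, -0.0, 2.266]
force: [0.8, -0.3, -0.3]
width: 85.1
gripper_force: 0.0
```

drive_tool(motion=[{"fingers": 1,"linear": [-0.0312,-0.0216,0],"twist": 0},{"fingers": 1,"linear": [-0.0312,-0.0216,0],"twist": 0},{"fingers": 1,"linear": [-0.0312,-0.0216,0],"twist": 0},{"fingers": 1,"linear": [-0.0312,-0.0216,0],"twist": 0},{"fingers": 1,"linear": [0,0,0],"twist": 0.12}])

```text
clock: 2.65
eef_pos: [520.2, -214.5, 351.5]
tool_rot: [-3.138, 0.006, 2.134]
force: [-0.3, -0.9, 0.6]
width: 85.4
gripper_force: 0.0
```

drive_tool(motion=[{"fingers": 1,"linear": [0,0,0],"twist": 0.12},{"fingers": 1,"linear": [0,0,0],"twist": 0.12},{"fingers": 1,"linear": [0,0,0],"twist": 0.12},{"fingers": 1,"linear": [0,0,0],"twist": 0.12},{"fingers": 1,"linear": [0,0,0],"twist": 0.12}])

```text
clock: 3.07
eef_pos: [522.0, -203.9, 351.0]
tool_rot: [-3.141, -0.0, 1.54]
force: [0.1, -0.2, -0.1]
width: 85.9
gripper_force: 0.0
```

drive_tool(motion=[{"fingers": 1,"linear": [0,0,0],"twist": 0.12},{"fingers": 1,"linear": [0,0,0],"twist": 0.12},{"fingers": 1,"linear": [0,0,0],"twist": 0.12},{"fingers": 1,"linear": [0,0,0],"twist": 0.12},{"fingers": 1,"linear": [0,0,0],"twist": 0.12}])

```text
clock: 3.48
eef_pos: [522.1, -203.8, 351.1]
tool_rot: [-3.141, -0.0, 0.94]
force: [-0.5, 0.5, -0.3]
width: 85.6
gripper_force: 0.0
```

drive_tool(motion=[{"fingers": 1,"linear": [0,0,0],"twist": 0.12},{"fingers": 1,"linear": [0,0,0],"twist": 0.12},{"fingers": 1,"linear": [0,0,0],"twist": 0},{"fingers": 1,"linear": [0,0,0],"twist": 0}])

```text
clock: 3.82
eef_pos: [522.1, -203.8, 351.0]
tool_rot: [-3.141, 0.001, 0.709]
force: [0.3, -0.3, -0.1]
width: 85.8
gripper_force: 0.0
```

Above the spanner. Wrist view:

Run:
```python
from cell import monitor,cams
import cv2,pickle
w=cams.get_image("wrist");w["s"]=monitor.read_state();pickle.dump(w,open("w1.pkl","wb"));cv2.imwrite("pics/w1.png",w["color"])
```

```text
(no output)
```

View pics/w1.png

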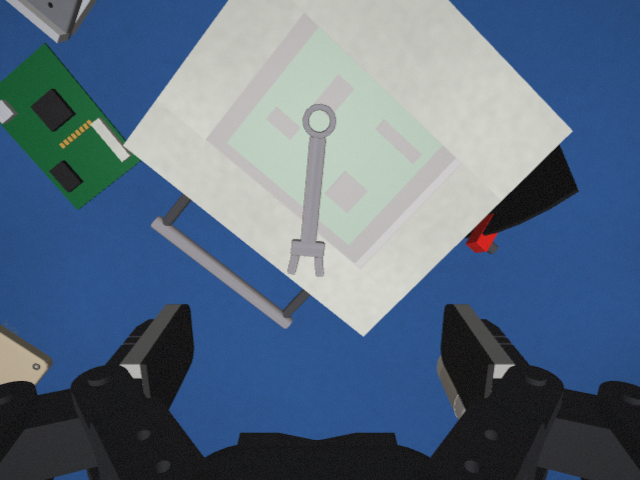

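The wrist view shows the spanner's eye at about (319,121), the shank running to about (308,240), hood corners at (572,130), (364,335) and (128,150), and the red marker at (482,238).

Run:
```python
from h import *;import pickle
w=pickle.load(open("w1.pkl","rb"));S=pickle.load(open("d0.pkl","rb"))["scene"];np.set_printoptions(precision=3,suppress=True)
g=cv2.cvtColor(w["color"],6).astype(float)
# eye hole: bright blob enclosed by ring
bl=cv2.GaussianBlur(g,(3,3),0);sub=(bl[95:150,290:350]<178)
cs,_=cv2.findContours(sub.astype(np.uint8),2,1)
for c in cs:
    if len(c)>=20:
        e=cv2.fitEllipse(c);print("ell",e[0][0]+290,e[0][1]+95,e[1])
L=[]
for r in range(150,235,6):
    row=bl[r,270:360];gr=np.abs(np.diff(row));c0=int(319-(r-121)*.085-270)
    l=c0-14+np.argmax(gr[c0-14:c0]);q=c0+np.argmax(gr[c0:c0+15]);L.append((270+.5+(l+q)/2,r,q-l))
L=np.array(L);print(L[:,2])
P=np.array([onz(w,p,138-0) for p in L[:,:2]]) if 0 else np.array([onz(w,p,134) for p in L[:,:2]])
k=np.polyfit(P[:,0],P[:,1],1);res=P[:,1]-np.polyval(k,P[:,0]);ok=abs(res)<1.5;k=np.polyfit(P[ok,0],P[ok,1],1);print("axis ang",np.arctan(k[0]),ok.sum())
print("eye",onz(w,(319,121),135))
for uv in((572,130),(364.5,335),(128,150)):print("corner",onz(w,uv,126))
for uv in((157,223),(288,324)):print("bar",onz(w,uv,101))
H=hsv(w)
for st,c,mm in comps((H[...,1]>150)&(H[...,2]>100)&((H[...,0]<8)|(H[...,0]>172)),20):
    print("red",st,c)
    a,da=ray(w,c);b,db=ray(S,(209,330.3));t=np.linalg.lstsq(np.c_[da,-db],b-a,rcond=None)[0];p,q=a+da*t[0],b+db*t[1];m=(p+q)/2;print(p,q,np.hypot(m[0]-701,m[2]-60),np.arctan2(m[2]-60,701-m[0]))
print(w["s"]["eef_pos"],w["s"]["tool_rot"],w["s"]["qpos"])
```

```text
ell 318.48794174194336 124.67066192626953 (32.32815170288086, 47.6310920715332)
ell 318.98169898986816 120.5 (20.442914962768555, 21.146282196044922)
[17. 17. 17. 16. 17. 17. 17. 17. 17. 17. 16. 17. 16. 17. 16.]
axis ang 0.6165014707467446 15
eye [ 569.876 -165.16   135.   ]
corner [ 703.666 -332.399  126.   ]
corner [ 445.438 -331.349  126.   ]
corner [444.682 -56.996 126.   ]
bar [ 395.571 -109.904  101.   ]
bar [ 394.235 -274.55   101.   ]
red [466 214  31  39 357] [482.176 241.303]
[ 586.367 -347.501  126.307] [ 591.255 -343.997  124.599] 129.88618784259776 0.528140541067071
[ 522.158 -203.839  351.066] [-3.141  0.     0.709] [-0.199  0.486  0.825  1.613 -0.375  1.209 -0.159]
```

drive_tool(motion=[{"fingers": 0.6,"linear": [0,0,0],"twist": 0.0925},{"fingers": 0.6,"linear": [-0.0008,-0.004,0.04],"twist": 0},{"fingers": 0.6,"linear": [0,0,0.04],"twist": 0},{"fingers": 0.6,"linear": [0,0,0.04],"twist": 0},{"fingers": 0.6,"linear": [0,0,0.04],"twist": 0}])

```text
clock: 4.28
eef_pos: [519.3, -200.9, 190.0]
tool_rot: [3.141, -0.001, 0.617]
force: [-0.2, 0.9, 0.2]
width: 51.4
gripper_force: 0.0
```

drive_tool(motion=[{"fingers": 0.6,"linear": [0,0,0.02],"twist": 0},{"fingers": 0.6,"linear": [0,0,0],"twist": 0},{"fingers": 0.6,"linear": [0,0,0],"twist": 0},{"fingers": 0.6,"linear": [0,0,0],"twist": 0}])

```text
clock: 4.62
eef_pos: [520.3, -202.2, 172.9]
tool_rot: [3.139, -0.001, 0.614]
force: [-0.3, -0.0, 0.8]
width: 51.2
gripper_force: 0.0
```

Run:
```python
from cell import monitor,cams
import cv2,pickle
w=cams.get_image("wrist");w["s"]=monitor.read_state();pickle.dump(w,open("w2.pkl","wb"));cv2.imwrite("pics/w2.png",w["color"]);print(w["s"])
```

```text
{'clock': 4.6667, 'qpos': array([-0.11846302,  0.67123817,  0.70458414,  1.85354664, -0.57882161,
        0.82860904, -0.07369761]), 'qd': array([-0.00471414, -0.00748563,  0.00273262,  0.00079341, -0.00270416,
       -0.00373793, -0.00111725]), 'tau': array([ 1.13179503e-02, -4.67844665e+01,  9.22522366e+00, -1.39766335e+01,
        1.06719352e-02,  2.19511898e-02,  4.90184786e-03]), 'eef_pos': array([ 520.53093583, -202.23376271,  173.2656299 ]), 'tool_rot': array([ 3.13849553e+00, -2.03210132e-03,  6.13921679e-01]), 'force': array([-0.63764299, -0.25814053, -0.52348301]), 'torque': array([-0.02837223, -0.01020272, -0.0320297 ]), 'gripper_force': 0.0, 'width': 51.62528674941151}
```

View pics/w2.png

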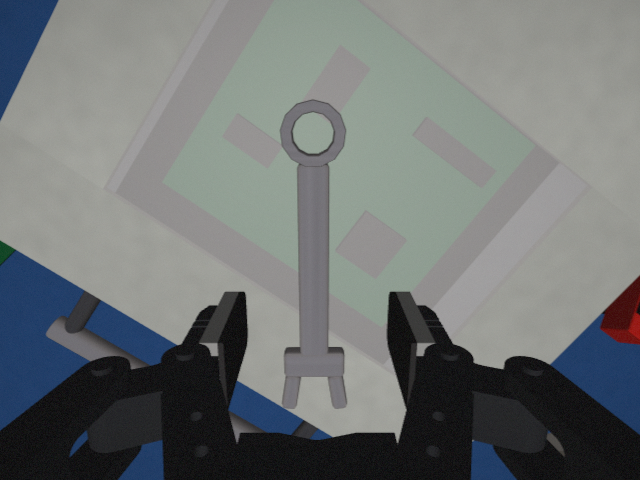

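The view shows the spanner centred at u≈313 between the fingers (246–388), so it's aligned to about 1.5 mm. I go down and grip it.

drive_tool(motion=[{"fingers": 0.6,"linear": [0,-0.0014,0.025],"twist": 0},{"fingers": 0.6,"linear": [0,0,0.015],"twist": 0},{"fingers": 0.6,"linear": [0,0,0.005],"twist": 0},{"fingers": 0.6,"linear": [0,0,0],"twist": 0}])

```text
clock: 5.0
eef_pos: [518.7, -200.1, 126.7]
tool_rot: [3.141, -0.0, 0.614]
force: [0.0, -0.0, -0.1]
width: 51.0
gripper_force: 0.0
```

drive_tool(motion=[{"fingers": 0.05,"linear": [0,0,0],"twist": 0},{"fingers": 0,"linear": [0,0,0],"twist": 0},{"fingers": 0,"linear": [0,0,0],"twist": 0},{"fingers": 0,"linear": [0,0,0],"twist": 0},{"fingers": 0,"linear": [0,0,0],"twist": 0}])

```text
clock: 5.42
eef_pos: [519.1, -200.5, 127.4]
tool_rot: [3.14, -0.001, 0.613]
force: [-0.9, 0.0, 5.7]
width: 11.5
gripper_force: 59.1
```

drive_tool(motion=[{"fingers": 0,"linear": [0,0,0],"twist": 0}])

```text
clock: 5.5
eef_pos: [519.1, -200.5, 127.3]
tool_rot: [3.14, -0.001, 0.613]
force: [-0.4, 0.9, 6.4]
width: 11.6
gripper_force: 59.1
```

drive_tool(motion=[{"fingers": 0,"linear": [0,0,-0.015],"twist": 0},{"fingers": 0,"linear": [0,0,-0.035],"twist": 0},{"fingers": 0,"linear": [0,0,-0.04],"twist": 0},{"fingers": 0,"linear": [0,0,-0.04],"twist": 0.1},{"fingers": 0,"linear": [0,0,0],"twist": 0.1}])

```text
clock: 5.92
eef_pos: [521.6, -203.1, 263.5]
tool_rot: [3.133, -0.009, 0.408]
force: [1.0, -1.7, -1.5]
width: 11.2
gripper_force: 58.8
```

drive_tool(motion=[{"fingers": 0,"linear": [0,0,0],"twist": 0.11},{"fingers": 0,"linear": [0,0,0],"twist": 0.11},{"fingers": 0,"linear": [0,0,0],"twist": 0.11},{"fingers": 0,"linear": [0,0,0],"twist": 0.103},{"fingers": 0,"linear": [0.0016,-0.0345,0],"twist": 0}])

```text
clock: 6.33
eef_pos: [519.3, -172.7, 257.3]
tool_rot: [3.134, -0.001, -0.034]
force: [1.4, -0.8, -1.5]
width: 11.5
gripper_force: 58.9
```

drive_tool(motion=[{"fingers": 0,"linear": [0.0016,-0.0345,0],"twist": 0},{"fingers": 0,"linear": [0.0016,-0.0345,0],"twist": 0},{"fingers": 0,"linear": [0.0016,-0.0345,0],"twist": 0},{"fingers": 0,"linear": [0.0016,-0.0345,0],"twist": 0},{"fingers": 0,"linear": [0.0016,-0.0345,0],"twist": 0}])

```text
clock: 6.75
eef_pos: [531.7, 8.6, 256.2]
tool_rot: [-3.141, 0.001, -0.02]
force: [1.3, -0.0, -1.6]
width: 11.8
gripper_force: 58.9
```

drive_tool(motion=[{"fingers": 0,"linear": [0.0016,-0.0345,0],"twist": 0},{"fingers": 0,"linear": [0.0016,-0.0345,0],"twist": 0},{"fingers": 0,"linear": [0.0016,-0.0345,0],"twist": 0},{"fingers": 0,"linear": [0.0016,-0.0345,0],"twist": 0},{"fingers": 0,"linear": [0,0,0],"twist": 0}])

```text
clock: 7.17
eef_pos: [540.8, 154.2, 254.7]
tool_rot: [-3.137, 0.002, -0.008]
force: [0.4, 1.1, -1.4]
width: 11.8
gripper_force: 59.0
```

drive_tool(motion=[{"fingers": 0,"linear": [0,0,0],"twist": 0},{"fingers": 0,"linear": [0,0,0],"twist": 0},{"fingers": 0,"linear": [0,0,0],"twist": 0}])

```text
clock: 7.42
eef_pos: [541.1, 142.9, 256.4]
tool_rot: [3.141, 0.0, -0.022]
force: [-0.2, -0.3, -0.6]
width: 11.5
gripper_force: 59.0
```

Run:
```python
from cell import monitor,cams
import cv2,pickle
w=cams.get_image("wrist");w["s"]=monitor.read_state();w["top"]=cams.get_image("top");w["scene"]=cams.get_image("scene");pickle.dump(w,open("w3.pkl","wb"));cv2.imwrite("pics/w3.png",w["color"]);print(w["s"]["eef_pos"],w["s"]["tool_rot"],w["s"]["width"])
```

```text
[541.17652048 142.83442938 256.52396518] [ 3.14131189e+00 -8.65086249e-05 -2.24637933e-02] 11.279982331727266
```

View pics/w3.png

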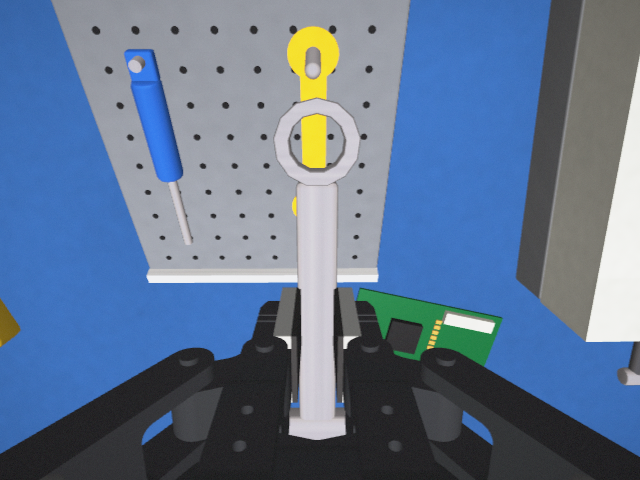

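The view shows the held spanner's eye at about (317,142), the peg tip at (313,70), the outline ring at (313,52), and the board's front corners at (148,272) and (378,268).

Run:
```python
from h import *;import pickle
w=pickle.load(open("w3.pkl","rb"));d=pickle.load(open("d0.pkl","rb"));T=d["top"];S=d["scene"];np.set_printoptions(precision=2,suppress=True)
print("cx",w["K"][0][2],w["K"][1][2])
def tri(*o):
    A=np.zeros((3,3));b=np.zeros(3)
    for im,uv in o:
        c,r=ray(im,uv);M=np.eye(3)-np.outer(r,r);A+=M;b+=M@c
    X=np.linalg.solve(A,b);return X,[np.round(proj(im,X)-uv,1) for im,uv in o]
# yellow ring outer in wrist/top: bounding of upper part
H=hsv(w);y=(H[...,0]>15)&(H[...,0]<35)&(H[...,1]>150)&(H[...,2]>150)
y[85:]=0;y[:,:250]=0;y[:,380:]=0;p=np.argwhere(y);print("ring bbox",p.min(0),p.max(0))
lo=y.copy();r0=p[:,0].min();cc=max(cv2.findContours(y.astype(np.uint8),0,1)[0],key=cv2.contourArea)[:,0];up=cc[cc[:,1]<62];e=cv2.fitEllipse(up);print("ring fit",e)
f=lambda x,yv:(225+x/3.6,195+yv/3.6)
print("ring",tri((w,e[0]),(T,f(201.5,87)))) 
print("tip",tri((w,(313,71)),(T,f(199,95))))
# corners
for uv in((148,270),(378,268)):print("front",onz(w,uv,13))
print("right edge",onplane(w,(409,10),np.array([573,194,64.]),np.array([-np.sin(.42),0,np.cos(.42)])),onplane(w,(379,262),np.array([573,194,64.]),np.array([-np.sin(.42),0,np.cos(.42)])))
print("right top edge top-view",onz(T,(300.3,207),115),onz(T,(229.7,205.5),115))
z=w["s"]["eef_pos"][2]+3.2
print("eye",onz(w,(317,142.),z+4.5),"jaw",onz(w,(317.5,418),z+4))
E=w["s"]["eef_pos"];print(E)
g=cv2.resize(w["color"][20:200,240:400],None,fx=3.3,fy=3.3,interpolation=2);cv2.imwrite("pics/w3c.png",g)
g1=cv2.resize(S["color"][160:260,310:440],None,fx=5,fy=5,interpolation=2);cv2.imwrite("pics/s3c.png",g1)
```

```text
cx 316.84706901278537 232.37703985501395
ring bbox [ 27 288] [ 84 338]
ring fit ((312.7728576660156, 52.14524459838867), (50.185035705566406, 51.25710678100586), 166.59423828125)
ring (array([647.78, 143.32,  83.27]), [array([0.3, 3.5]), array([-0.1, -0.7])])
tip (array([636.29, 143.49, 104.27]), [array([ 0. , -0.1]), array([-0.,  0.])])
front [464.16 309.64  13.  ]
front [461.48  84.81  13.  ]
right edge [670.34  82.9  107.47] [469.53  84.68  17.79]
right top edge top-view [679.96  81.07 115.  ] [684.15 299.15 115.  ]
eye [603.35 141.77 264.22] jaw [499.07 143.75 263.72]
[541.18 142.83 256.52]
```

View pics/w3c.png

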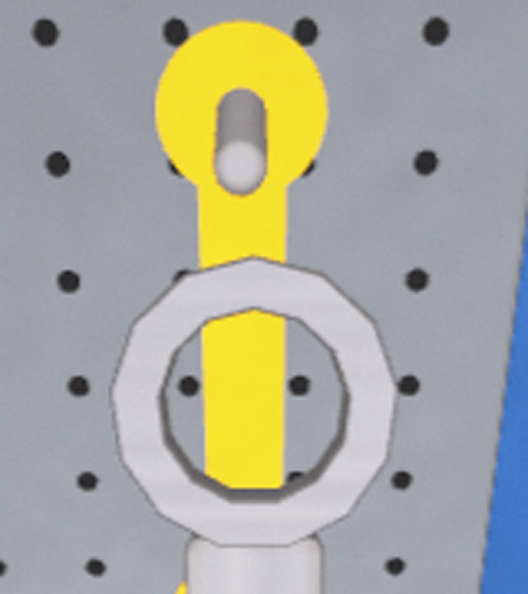

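The crop shows the peg's base in the outline ring (centre about (241,106)) and its dome at (240,165), pointing at the camera's foot. I now fix the peg with the scene camera's long baseline and the board plane.

Run:
```python
from h import *;import pickle
from scipy.optimize import least_squares
w=pickle.load(open("w3.pkl","rb"));d=pickle.load(open("d0.pkl","rb"));T=d["top"];S=d["scene"];np.set_printoptions(precision=2,suppress=True)
H=hsv(S);y=((H[...,1]>110)&(H[...,2]>110)&(H[...,0]>15)&(H[...,0]<35));y[:200]=0;y[240:]=0;y[:,:335]=0;y[:,392:]=0
cc=max(cv2.findContours(y.astype(np.uint8),0,1)[0],key=cv2.contourArea)[:,0]
k=cc[cc[:,0]>371];e=cv2.fitEllipse(k);print("scene ring",e,k[:,0].max(),k[:,1].min(),k[:,1].max())
def tri(*o):
    A=np.zeros((3,3));b=np.zeros(3)
    for im,uv in o:
        c,r=ray(im,uv);M=np.eye(3)-np.outer(r,r);A+=M;b+=M@c
    X=np.linalg.solve(A,b);return X,[np.round(proj(im,X)-uv,1) for im,uv in o]
f=lambda x,yv:(225+x/3.6,195+yv/3.6)
print(tri((w,(312.8,52.1)),(S,e[0])),tri((w,(312.8,52.1)),(S,e[0]),(T,f(201.5,87))))
n=np.array([-np.sin(.42),0,np.cos(.42)])
for dz in(-6,-3,0,3,6):
    b=onplane(w,(312.8,52.1),np.array([572.5,194,64.+dz]),n);print(dz,b,"dome c",proj(w,b+30*n),"scene",proj(S,b),"top",proj(T,b))
for i in range(212,236): print(i,' '.join('%3d'%x for x in cv2.cvtColor(S["color"],6)[i,368:392]), ''.join('Y' if q else '.' for q in y[i,368:392]))
```

```text
scene ring ((378.34051513671875, 226.12767028808594), (10.122525215148926, 15.288520812988281), 110.79035186767578) 386 220 232
(array([645.6 , 141.49, 105.88]), [array([3. , 3.1]), array([ 1.1, -0. ])]) (array([644.7 , 141.65, 104.64]), [array([2.8, 4.8]), array([0.8, 0. ]), array([-0.1, -0.5])])
-6 [649.06 143.44  92.19] dome c [312.9   68.02] scene [380.49 229.49] top [280.64 217.74]
-3 [648.73 143.42  95.04] dome c [312.9   68.18] scene [380.49 228.8 ] top [280.57 217.74]
0 [648.41 143.4   97.9 ] dome c [312.9   68.35] scene [380.49 228.11] top [280.5  217.74]
3 [648.08 143.39 100.75] dome c [312.9   68.52] scene [380.49 227.42] top [280.43 217.74]
6 [647.76 143.37 103.61] dome c [312.9   68.69] scene [380.49 226.72] top [280.35 217.75]
212 138 137 138 137 137 129 119 120 131 135 136 138 136 135 135 135 134 135 136 135 134 136 138 135 ........................
213 138 139 136 138 137 135 131 134 135 133 135 136 130 129 131 133 135 134 132 136 135 138 135 136 ........................
214 138 137 135 135 138 138 135 134 135 136 134 130 115 101 114 131 135 135 137 136 133 135 137 135
[... 1950 characters left out ...]
94 195 193 189 182 171 153 142 138 136 137 135 137 ......YYYYYYYYYYY.......
231 137 136 137 141 139 139 151 165 177 187 188 187 182 177 171 158 146 140 136 137 134 138 137 136 .......YYYYYYYY.........
232 137 138 138 137 137 139 137 143 150 155 155 147 132 131 140 137 135 135 136 136 138 138 136 135 ............Y...........
233 134 135 136 139 136 134 136 137 138 139 138 132 118 122 133 139 137 135 139 138 135 136 132 125 ........................
234 128 138 139 139 136 135 136 137 138 135 137 135 129 133 135 135 137 137 138 137 136 131 123 112 ........................
235 132 137 136 139 138 136 138 135 138 137 140 134 134 135 136 137 137 137 135 134 132 120 109  99 ........................
```

drive_tool(motion=[{"fingers": 0,"linear": [0.0078,-0.0007,0.038],"twist": 0},{"fingers": 0,"linear": [0.0078,-0.0007,0.038],"twist": 0},{"fingers": 0,"linear": [0.0077,-0.0007,0.025],"twist": 0},{"fingers": 0,"linear": [0,0,0.012],"twist": 0},{"fingers": 0,"linear": [0,0,0],"twist": 0}])

```text
clock: 7.98
eef_pos: [562.9, 145.3, 140.9]
tool_rot: [3.14, 0.005, -0.021]
force: [-1.5, -0.1, -1.2]
width: 11.4
gripper_force: 59.0
```

drive_tool(motion=[{"fingers": 0,"linear": [0,0,0],"twist": 0},{"fingers": 0,"linear": [0,0,0],"twist": 0},{"fingers": 0,"linear": [0,0,0],"twist": 0}])

```text
clock: 8.23
eef_pos: [565.5, 146.1, 145.2]
tool_rot: [-3.141, -0.003, -0.02]
force: [0.2, 0.8, -1.1]
width: 11.3
gripper_force: 59.0
```

Run:
```python
from cell import monitor,cams
import cv2,pickle
w=cams.get_image("wrist");w["s"]=monitor.read_state();w["scene"]=cams.get_image("scene");pickle.dump(w,open("w4.pkl","wb"))
print(w["s"]["eef_pos"],w["s"]["tool_rot"])
a=cv2.resize(w["color"][70:220,240:400],None,fx=2.5,fy=2.5,interpolation=2)
b=cv2.resize(w["scene"]["color"][180:255,300:400],None,fx=4,fy=4,interpolation=2)
im=cv2.copyMakeBorder(b,0,a.shape[0]-b.shape[0],0,0,0);cv2.imwrite("pics/w4.png",cv2.hconcat([a,im]))
```

```text
[565.3605076  146.23309274 145.03210739] [-3.14060834e+00 -2.58662393e-03 -1.96771988e-02]
```

View pics/w4.png

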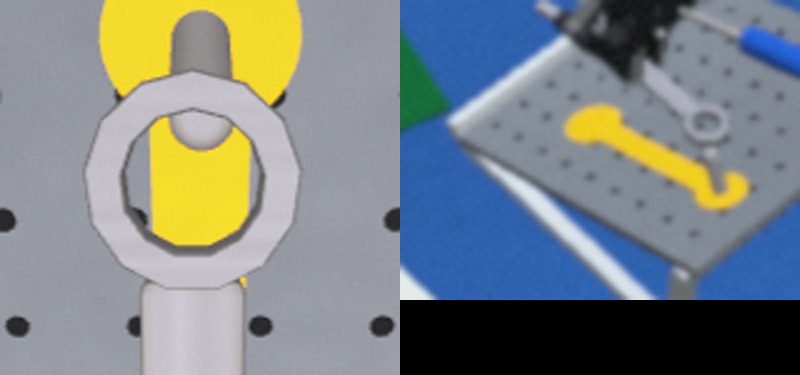

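The wrist crop shows the peg dome at about (201,120) and the ring centre at (193,181), so the peg is slightly right of the eye. The scene crop shows the ring hovering just above the peg tip.

Run:
```python
from h import *;import pickle
np.set_printoptions(precision=2,suppress=True)
w3=pickle.load(open("w3.pkl","rb"));w4=pickle.load(open("w4.pkl","rb"));S=pickle.load(open("d0.pkl","rb"))["scene"]
def tri(*o):
    A=np.zeros((3,3));b=np.zeros(3)
    for im,uv in o:
        c,r=ray(im,uv);M=np.eye(3)-np.outer(r,r);A+=M;b+=M@c
    X=np.linalg.solve(A,b);return X,[np.round(proj(im,X)-uv,1) for im,uv in o]
D3,D4,DS=(312.7,71.2),(320.4,118),(377.6,217.7)
print("w3,w4",*tri((w3,D3),(w4,D4)));print("all",*tri((w3,D3),(w4,D4),(S,DS)));print("w4,S",*tri((w4,D4),(S,DS)))
for z in(122,126,130):print("dome on w4 ray",onz(w4,D4,z),onz(w3,D3,z))
# ring outline centre in w4
H=hsv(w4);y=(H[...,0]>15)&(H[...,0]<35)&(H[...,1]>150)&(H[...,2]>150);y[112:]=0
p=np.argwhere(y);cc=max(cv2.findContours(y.astype(np.uint8),0,1)[0],key=cv2.contourArea)[:,0];k=cc[cc[:,1]<95];e=cv2.fitEllipse(k);print("ring4",e)
n=np.array([-np.sin(.42),0,np.cos(.42)])
for dz in(-4,0,4):print(dz,onplane(w4,e[0],np.array([572.5,194,64.+dz]),n),onplane(w3,(312.8,52.1),np.array([572.5,194,64.+dz]),n))
for z in (148,150,152):print("eye w4",onz(w4,(317.2,70+181/2.5),z),"w/ top face")
print(w4["s"]["eef_pos"], (w4["s"]["eef_pos"]+[62.2,-1.06,3.2]))
```

```text
w3,w4 [634.42 143.6  127.08] [array([-0.1,  0. ]), array([ 0.1, -0. ])]
all [634.39 143.64 129.18] [array([-0.2, -0.2]), array([0.1, 0.2]), array([-0.,  0.])]
w4,S [634.46 143.67 129.24] [array([0., 0.]), array([0., 0.])]
dome on w4 ray [634.29 143.62 122.  ] [634.8  143.59 122.  ]
dome on w4 ray [634.39 143.65 126.  ] [634.51 143.56 126.  ]
dome on w4 ray [634.48 143.68 130.  ] [634.21 143.53 130.  ]
ring4 ((319.8274230957031, 69.23753356933594), (50.22924041748047, 85.0071792602539), 89.73747253417969)
-4 [653.74 143.35  96.28] [648.84 143.43  94.09]
0 [653.42 143.38 100.14] [648.41 143.4   97.9 ]
4 [653.11 143.41 104.  ] [647.98 143.38 101.71]
eye w4 [627.23 144.97 148.  ] w/ top face
eye w4 [627.38 144.97 150.  ] w/ top face
eye w4 [627.54 144.97 152.  ] w/ top face
[565.36 146.23 145.03] [627.56 145.17 148.23]
```

drive_tool(motion=[{"fingers": 0,"linear": [-0.0019,0.0014,0],"twist": 0},{"fingers": 0,"linear": [0,0,0],"twist": 0},{"fingers": 0,"linear": [0,0,0],"twist": 0},{"fingers": 0,"linear": [0,0,0],"twist": 0},{"fingers": 0,"linear": [0,0,0],"twist": 0}])

```text
clock: 8.75
eef_pos: [562.7, 144.9, 143.3]
tool_rot: [-3.141, -0.0, -0.02]
force: [0.3, -0.5, -2.1]
width: 11.6
gripper_force: 59.0
```

drive_tool(motion=[{"fingers": 0,"linear": [0,0,0],"twist": 0}])

```text
clock: 8.83
eef_pos: [562.7, 144.8, 143.3]
tool_rot: [3.142, 0.0, -0.02]
force: [-0.2, -0.3, -1.8]
width: 11.5
gripper_force: 59.0
```

drive_tool(motion=[{"fingers": 0,"linear": [0,0,0],"twist": 0}])

```text
clock: 8.92
eef_pos: [562.7, 144.8, 143.2]
tool_rot: [3.142, 0.0, -0.02]
force: [0.2, -1.0, -1.8]
width: 11.7
gripper_force: 59.0
```

drive_tool(motion=[{"fingers": 0,"linear": [0.0035,0,0.0045],"twist": 0},{"fingers": 0,"linear": [0.002,0,0.0045],"twist": 0},{"fingers": 0,"linear": [0.002,0,0.0045],"twist": 0},{"fingers": 0,"linear": [0.002,0,0.0045],"twist": 0},{"fingers": 0,"linear": [0,0,0],"twist": 0}])

```text
clock: 9.33
eef_pos: [572.0, 144.5, 124.0]
tool_rot: [3.141, 0.001, -0.02]
force: [-0.5, 0.0, -0.5]
width: 11.6
gripper_force: 59.0
```

drive_tool(motion=[{"fingers": 0,"linear": [0,0,0],"twist": 0},{"fingers": 0,"linear": [0,0,0],"twist": 0},{"fingers": 0,"linear": [0,0,0],"twist": 0}])

```text
clock: 9.58
eef_pos: [572.2, 144.6, 125.5]
tool_rot: [-3.142, -0.0, -0.02]
force: [0.1, 0.2, -2.1]
width: 11.6
gripper_force: 59.0
```

drive_tool(motion=[{"fingers": 0,"linear": [0.0018,0,0.004],"twist": 0},{"fingers": 0,"linear": [0.0018,0,0.004],"twist": 0},{"fingers": 0,"linear": [0.0018,0,0.004],"twist": 0},{"fingers": 0,"linear": [0.0009,0,0.002],"twist": 0},{"fingers": 0,"linear": [0,0,0],"twist": 0}])

```text
clock: 10.0
eef_pos: [578.3, 144.4, 110.5]
tool_rot: [3.141, 0.001, -0.02]
force: [0.6, 0.5, -1.9]
width: 11.5
gripper_force: 59.0
```

drive_tool(motion=[{"fingers": 0,"linear": [0,0,0],"twist": 0},{"fingers": 0,"linear": [0,0,0],"twist": 0},{"fingers": 0,"linear": [0,0,0],"twist": 0}])

```text
clock: 10.25
eef_pos: [578.5, 144.5, 111.4]
tool_rot: [-3.142, -0.0, -0.02]
force: [0.6, 0.2, -2.0]
width: 11.3
gripper_force: 59.0
```

Run:
```python
from cell import monitor,cams
import cv2,pickle
w=cams.get_image("wrist");w["s"]=monitor.read_state();w["scene"]=cams.get_image("scene")
a=cv2.resize(w["color"][70:220,240:400],None,fx=2.5,fy=2.5,interpolation=2)
b=cv2.resize(w["scene"]["color"][180:255,300:400],None,fx=4,fy=4,interpolation=2)
im=cv2.copyMakeBorder(b,0,a.shape[0]-b.shape[0],0,0,0);cv2.imwrite("pics/w5.png",cv2.hconcat([a,im]))
```

```text
(no output)
```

View pics/w5.png

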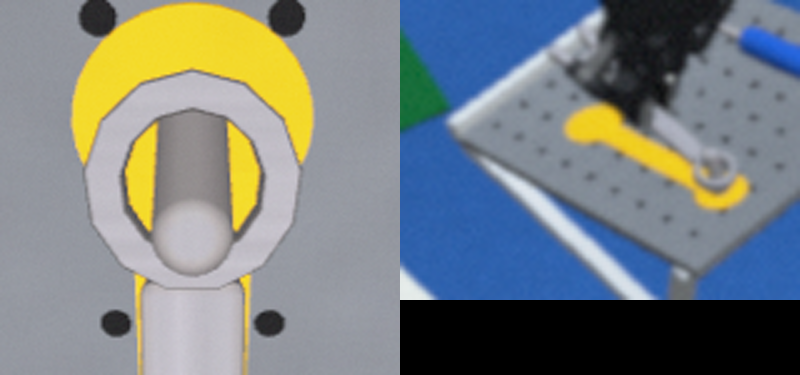

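The peg stands inside the eye. I go down a little more and release.

drive_tool(motion=[{"fingers": 0,"linear": [0.0018,0,0.004],"twist": 0},{"fingers": 0,"linear": [0,0,0],"twist": 0},{"fingers": 0,"linear": [0,0,0],"twist": 0}])

```text
clock: 10.6
eef_pos: [580.2, 144.5, 107.0]
tool_rot: [3.142, 0.0, -0.02]
force: [0.6, 0.1, -1.7]
width: 11.4
gripper_force: 59.0
```

drive_tool(motion=[{"fingers": 0.35,"linear": [0,0,0],"twist": 0},{"fingers": 0.35,"linear": [0,0,0],"twist": 0},{"fingers": 0.35,"linear": [0,0,0],"twist": 0},{"fingers": 0.35,"linear": [0,0,0],"twist": 0},{"fingers": 0.35,"linear": [0,0,0],"twist": 0}])

```text
clock: 11.02
eef_pos: [580.3, 144.5, 107.4]
tool_rot: [-3.141, -0.0, -0.02]
force: [-0.0, 0.5, -0.7]
width: 30.2
gripper_force: 0.0
```

Run:
```python
from cell import monitor,cams
import cv2,pickle
w=cams.get_image("wrist");w["s"]=monitor.read_state();w["scene"]=cams.get_image("scene");pickle.dump(w,open("w6.pkl","wb"))
print(w["s"]["eef_pos"],w["s"]["force"])
a=cv2.resize(w["color"],None,fx=.75,fy=.75,interpolation=3)
b=cv2.resize(w["scene"]["color"][180:255,310:390],None,fx=4,fy=4,interpolation=2)
im=cv2.copyMakeBorder(b,0,a.shape[0]-b.shape[0],0,0,0);cv2.imwrite("pics/w6.png",cv2.hconcat([a,im]))
```

```text
[580.32000833 144.44923299 107.42043248] [ 0.29757942  0.21094675 -0.62625959]
```

View pics/w6.png

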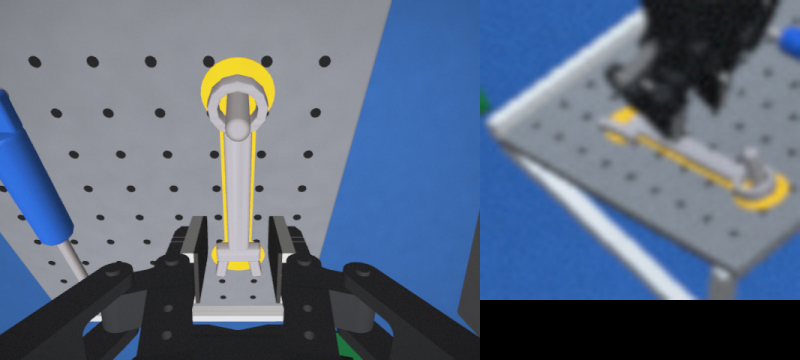

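The spanner lies on the board over its outline, with the peg through the eye at (237,115) and the jaw over the lower outline at (238,258). I press it lightly near the ring with shut fingers to make sure it's seated.

drive_tool(motion=[{"fingers": 0,"linear": [0,0,-0.012],"twist": 0},{"fingers": 0,"linear": [0.014,0,0],"twist": 0},{"fingers": 0,"linear": [0.014,0,0],"twist": 0},{"fingers": 0,"linear": [0,0,0],"twist": 0},{"fingers": 0,"linear": [0,0,0],"twist": 0}])

```text
clock: 11.53
eef_pos: [608.6, 143.6, 119.9]
tool_rot: [3.141, -0.001, -0.02]
force: [0.0, -0.9, 0.6]
width: 0.2
gripper_force: 0.0
```

drive_tool(motion=[{"fingers": 0,"linear": [0,0,0.008],"twist": 0},{"fingers": 0,"linear": [0,0,0.006],"twist": 0},{"fingers": 0,"linear": [0,0,0.004],"twist": 0},{"fingers": 0,"linear": [0,0,0.003],"twist": 0},{"fingers": 0,"linear": [0,0,0],"twist": 0}])

```text
clock: 11.95
eef_pos: [607.3, 144.0, 97.2]
tool_rot: [3.141, 0.002, -0.02]
force: [-0.2, 0.6, -1.4]
width: -0.2
gripper_force: 0.0
```

drive_tool(motion=[{"fingers": 0,"linear": [0,0,0.002],"twist": 0},{"fingers": 0,"linear": [0,0,0.002],"twist": 0},{"fingers": 0,"linear": [0,0,0],"twist": 0}])

```text
clock: 12.2
eef_pos: [608.1, 143.9, 94.0]
tool_rot: [3.142, 0.0, -0.02]
force: [0.6, 1.5, 0.1]
width: 0.3
gripper_force: 0.0
```

drive_tool(motion=[{"fingers": 0,"linear": [0,0,0.002],"twist": 0},{"fingers": 0,"linear": [0,0,0],"twist": 0}])

```text
clock: 12.37
eef_pos: [608.4, 143.9, 93.5]
tool_rot: [-3.141, -0.0, -0.02]
force: [-2.9, 0.8, 6.3]
width: 0.2
gripper_force: 3.5
```

drive_tool(motion=[{"fingers": 0,"linear": [0,0,0.0015],"twist": 0},{"fingers": 0,"linear": [0,0,0],"twist": 0}])

```text
clock: 12.53
eef_pos: [608.5, 143.9, 93.2]
tool_rot: [-3.14, -0.001, -0.02]
force: [-5.0, 0.2, 15.8]
width: 0.4
gripper_force: 8.0
```

drive_tool(motion=[{"fingers": 0,"linear": [0,0,-0.02],"twist": 0},{"fingers": 0,"linear": [0,0,-0.04],"twist": 0},{"fingers": 0.4,"linear": [0,0,-0.04],"twist": 0},{"fingers": 0.4,"linear": [0,0,-0.04],"twist": 0},{"fingers": 0.4,"linear": [0,0,-0.04],"twist": 0}])

```text
clock: 12.95
eef_pos: [608.0, 143.7, 272.7]
tool_rot: [3.141, -0.0, -0.02]
force: [0.3, 0.7, 0.2]
width: 33.3
gripper_force: 0.0
```

drive_tool(motion=[{"fingers": 0.4,"linear": [-0.0189,0.031,0],"twist": 0},{"fingers": 0.4,"linear": [-0.0189,0.031,0],"twist": 0},{"fingers": 0.4,"linear": [-0.0189,0.031,0],"twist": 0},{"fingers": 0.4,"linear": [-0.0189,0.031,0],"twist": 0},{"fingers": 0.4,"linear": [-0.0189,0.031,0],"twist": 0}])

```text
clock: 13.37
eef_pos: [509.5, -10.4, 271.0]
tool_rot: [-3.141, -0.0, -0.019]
force: [0.5, -1.0, 0.4]
width: 34.0
gripper_force: 0.0
```

drive_tool(motion=[{"fingers": 0.4,"linear": [-0.0189,0.031,0],"twist": 0},{"fingers": 0.4,"linear": [-0.0189,0.031,0],"twist": 0},{"fingers": 0.4,"linear": [-0.0189,0.031,0],"twist": 0},{"fingers": 0.4,"linear": [-0.0189,0.031,0],"twist": 0},{"fingers": 0.4,"linear": [-0.0189,0.031,0],"twist": 0}])

```text
clock: 13.78
eef_pos: [412.0, -163.5, 271.0]
tool_rot: [-3.141, -0.001, -0.02]
force: [0.9, 0.2, -0.7]
width: 34.1
gripper_force: 0.0
```

drive_tool(motion=[{"fingers": 0.4,"linear": [-0.0189,0.031,0],"twist": 0},{"fingers": 0.4,"linear": [0,0,0],"twist": -0.113},{"fingers": 0.4,"linear": [0,0,0],"twist": -0.113},{"fingers": 0.4,"linear": [0,0,0],"twist": -0.113},{"fingers": 0.4,"linear": [0,0,0],"twist": -0.113}])

```text
clock: 14.2
eef_pos: [393.4, -193.3, 271.0]
tool_rot: [3.141, -0.001, 0.437]
force: [0.2, 0.2, 0.9]
width: 34.0
gripper_force: 0.0
```

drive_tool(motion=[{"fingers": 0.4,"linear": [0,0,0],"twist": -0.113},{"fingers": 0.4,"linear": [0,0,0],"twist": -0.113},{"fingers": 0.4,"linear": [0,0,0],"twist": -0.113},{"fingers": 0.4,"linear": [0,0,0],"twist": -0.113},{"fingers": 0.4,"linear": [0,0,0],"twist": -0.113}])

```text
clock: 14.62
eef_pos: [393.6, -193.1, 271.0]
tool_rot: [3.141, -0.0, 1.002]
force: [-0.6, -1.0, -0.7]
width: 33.8
gripper_force: 0.0
```

drive_tool(motion=[{"fingers": 0.4,"linear": [0,0,0],"twist": -0.113},{"fingers": 0.4,"linear": [0,0,0],"twist": -0.113},{"fingers": 0.4,"linear": [0,0,0],"twist": -0.113},{"fingers": 0.4,"linear": [0,0,0],"twist": -0.113},{"fingers": 0.4,"linear": [0,0,0],"twist": -0.113}])

```text
clock: 15.03
eef_pos: [393.6, -193.1, 271.0]
tool_rot: [3.141, 0.0, 1.567]
force: [-1.0, 1.1, -1.0]
width: 34.1
gripper_force: 0.0
```

drive_tool(motion=[{"fingers": 0.4,"linear": [0,0,0],"twist": 0},{"fingers": 0.4,"linear": [0,0,0],"twist": 0},{"fingers": 0.4,"linear": [0,0,0],"twist": 0},{"fingers": 0.4,"linear": [0,0,0],"twist": 0}])

```text
clock: 15.37
eef_pos: [393.6, -193.0, 270.8]
tool_rot: [3.142, 0.0, 1.56]
force: [0.5, 0.3, 0.5]
width: 34.2
gripper_force: 0.0
```

Run:
```python
from h import *;import pickle
from cell import monitor,cams
np.set_printoptions(precision=2,suppress=True)
w=cams.get_image("wrist");T=cams.get_image("top");S=cams.get_image("scene");pickle.dump((w,T,S),open("w7.pkl","wb"))
H=hsv(w);blue=(H[...,0]>95)&(H[...,0]<125)&(H[...,1]>110)
for v in range(20,300,30):
    b=~blue[v];runs=np.flatnonzero(np.diff(np.r_[0,b.astype(int),0])).reshape(-1,2)
    for a,c in runs:
        if 10<c-a<60: p=onz(w,((a+c-1)/2,v),98);print(v,a,c,p,"wid %.1f"%np.linalg.norm(onz(w,(a,v),98)-onz(w,(c,v),98)))
H=hsv(S)
for st,c,mm in comps((H[...,1]>150)&(H[...,2]>100)&((H[...,0]<8)|(H[...,0]>172)),20):print("red",st,c)
for nm,im,X in(("S",S,[634.4,143.6,128.5]),("T",T,[634.4,143.6,128.5])):
    H=hsv(im);u,v=proj(im,X).astype(int);print(nm,u,v)
    for nme,X2 in(("eye",[641,143.6,104]),("mid",[584.5,144.7,78]),("jaw",[520,146,48])):
        q=proj(im,X2);print(nme,q)
H=hsv(T)
for r in range(210,270,2):
    print(r,''.join('Y' if (15<a[0]<35 and a[1]>100) else ('B' if a[1]>90 else str(a[2]//26)) for a in H[r,268:296]))
```

```text
110 307 327 [ 394.54 -122.73   98.  ] wid 14.3
140 308 327 [ 394.7 -143.8   98. ] wid 13.9
170 308 327 [ 394.49 -165.72   98.  ] wid 14.2
200 308 327 [ 394.28 -188.54   98.  ] wid 14.5
230 308 327 [ 394.06 -212.32   98.  ] wid 14.8
260 309 327 [ 394.23 -237.13   98.  ] wid 14.3
290 249 269 [ 346.13 -262.58   98.  ] wid 16.2
red [ 97 321  13  14 137] [103.08 327.76]
red [203 323  13  15  91] [209.02 330.3 ]
S 377 217
eye [378.63 224.91]
mid [362.45 216.6 ]
jaw [345.11 207.75]
T 279 221
eye [280.26 219.9 ]
mid [280.47 238.65]
jaw [280.71 259.43]
210 5555555555555555555555555555
212 5555555555555555555555555555
214 3455555534BYYYY6345555553455
216 55555556YYYB556YY65555555555
218 55555556Y66655666Y6555555555
220 55555555665445Y7665555555555
222 4455555556566666655555553455
224 5555555555666666555555555555
226 5555555555666665555555555555
228 5555555554566665555555555555
230 5555555555666666445555554455
232 5555555555666666555555555555
234 5555555555666666555555555555
236 4455555544676666555555555555
238 5555555555676666555555555555
240 5555555555776666555555555555
242 5555555555676666555555555555
244 5355555544666665445555554455
246 5555555555666666555555555555
248 5555555555666666555555555555
250 5555555555666666555555555555
252 5555555556666666655555553455
254 5555555566666666666555555555
256 5555555B7655666566Y655555555
258 54455555666YYYY7665555555555
260 55555555667YYYYB665555555555
262 5555555555555555565555555555
264 5555555555555555555555555555
266 5445555553565555435555554455
268 5565555555555655555555555555
```

The spanner is still seated over its outline, and the bar axis is at x≈394.4, z = 98. I go down on the bar and grip it.

drive_tool(motion=[{"fingers": 0.4,"linear": [0,0.0008,0.04],"twist": 0},{"fingers": 0.4,"linear": [0,0,0.04],"twist": 0},{"fingers": 0.4,"linear": [0,0,0.04],"twist": 0},{"fingers": 0.4,"linear": [0,0,0.02],"twist": 0},{"fingers": 0.4,"linear": [0,0,0],"twist": 0}])

```text
clock: 15.93
eef_pos: [391.8, -191.6, 127.4]
tool_rot: [-3.134, -0.003, 1.562]
force: [-0.4, -0.0, 0.2]
width: 33.8
gripper_force: 0.0
```

drive_tool(motion=[{"fingers": 0.4,"linear": [0,0,0.02],"twist": 0},{"fingers": 0.4,"linear": [0,0,0.02],"twist": 0},{"fingers": 0.4,"linear": [0,0,0.01],"twist": 0},{"fingers": 0.4,"linear": [0,0,0],"twist": 0},{"fingers": 0.4,"linear": [0,0,0],"twist": 0}])

```text
clock: 16.35
eef_pos: [395.0, -193.4, 81.6]
tool_rot: [3.141, 0.0, 1.562]
force: [-0.1, 0.2, -0.8]
width: 34.2
gripper_force: 0.0
```

drive_tool(motion=[{"fingers": 0,"linear": [0,0,0],"twist": 0},{"fingers": 0,"linear": [0,0,0],"twist": 0},{"fingers": 0,"linear": [0,0,0],"twist": 0},{"fingers": 0,"linear": [0,0,0],"twist": 0},{"fingers": 0,"linear": [0,0,0],"twist": 0}])

```text
clock: 16.77
eef_pos: [393.8, -193.3, 81.4]
tool_rot: [-3.141, 0.0, 1.562]
force: [-4.5, -1.8, 6.7]
width: 11.4
gripper_force: 58.7
```

drive_tool(motion=[{"fingers": 0,"linear": [0,0.0008,-0.006],"twist": 0},{"fingers": 0,"linear": [0,0.0015,-0.0094],"twist": 0},{"fingers": 0,"linear": [0,0.003,-0.0153],"twist": 0},{"fingers": 0,"linear": [0,0.0038,-0.0152],"twist": 0},{"fingers": 0,"linear": [0,0.0046,-0.0149],"twist": 0}])

```text
clock: 17.18
eef_pos: [406.7, -193.4, 142.0]
tool_rot: [-3.139, 0.0, 1.562]
force: [-2.1, -3.8, -7.1]
width: 11.4
gripper_force: 58.3
```

drive_tool(motion=[{"fingers": 0,"linear": [0,0.0053,-0.0147],"twist": 0},{"fingers": 0,"linear": [0,0.0061,-0.0144],"twist": 0},{"fingers": 0,"linear": [0,0.0067,-0.0141],"twist": 0},{"fingers": 0,"linear": [0,0.0075,-0.0137],"twist": 0},{"fingers": 0,"linear": [0,0,0],"twist": 0}])

```text
clock: 17.6
eef_pos: [431.3, -193.6, 199.9]
tool_rot: [-3.137, -0.0, 1.563]
force: [-9.4, -4.0, -0.8]
width: 11.4
gripper_force: 58.6
```

drive_tool(motion=[{"fingers": 0,"linear": [0,0,0],"twist": 0},{"fingers": 0,"linear": [0,0,0],"twist": 0},{"fingers": 0,"linear": [0,0,0],"twist": 0}])

```text
clock: 17.85
eef_pos: [430.4, -193.6, 198.3]
tool_rot: [-3.136, -0.0, 1.561]
force: [-8.5, -3.4, -1.3]
width: 11.9
gripper_force: 58.6
```

```bash
cat > m.py <<'E'
from h import *;import pickle
from cell import monitor,cams
np.set_printoptions(precision=3,suppress=True)
S=cams.get_image("scene");s=monitor.read_state();pickle.dump(S,open("s8.pkl","wb"));cv2.imwrite("pics/s8.png",S["color"])
e=s["eef_pos"];print(e,s["force"],s["width"])
H=hsv(S);hx,hz=703.5,60
yel=(H[...,1]>120)&(H[...,2]>120)&(H[...,0]>15)&(H[...,0]<35);yel[:,:170]=0;yel[:,300:]=0;yel[:280]=0
red=(H[...,1]>150)&(H[...,2]>100)&((H[...,0]<8)|(H[...,0]>172));red[:,:170]=0;red[:,300:]=0;red[:280]=0
n=np.array([0,1.,0])
for nm,m in(("yel",yel),("red",red)):
    for st,c,mm in comps(m,8):
        print(nm,st,c)
        q=np.argwhere(mm)[:,::-1].astype(float)
        for y0 in(-344,-348,-352):
            P=np.array([onplane(S,p,np.array([0,y0,0.]),n) for p in q]);r=np.hypot(P[:,0]-hx,P[:,2]-hz);a=np.arctan2(P[:,2]-hz,hx-P[:,0])
            if nm=="yel":
                k=(r>40);print(y0,"r max",r.max(),"ang mean",np.median(a[k]),"tip ang",np.median(a[r>80]) if (r>80).any() else None)
            else: print(y0,"r",r.min(),r.max(),r.mean(),"ang",a.min(),a.max(),a.mean())
from scipy.optimize import brentq
dz=e[2]-81.4;dx=e[0]-393.8
print("hood from bar z",brentq(lambda t:310*np.sin(t)+38*(np.cos(t)-1)-dz,0,1),"dx",dx)
E
python3 m.py
```

```text
[ 430.398 -193.575  198.24 ] [-8.328 -3.341 -1.743] 11.98312364638017
yel [214 338  33  43 145] [229.655 359.393]
-344 r max 108.33131885546683 ang mean 0.2299604266049814 tip ang 0.28898376449969654
-348 r max 113.45200068079903 ang mean 0.7300926865024601 tip ang 0.6820479910106577
-352 r max 126.88347027295103 ang mean 1.1749403605455713 tip ang 1.0259719152798885
red [203 324  13  14  89] [209.09  330.449]
-344 r 110.7432432025377 154.94533942807973 132.2631771272112 ang 0.10787056280464892 0.9026779124677914 0.5097880125049538
-348 r 114.0460542985997 169.89179848951687 138.52298680996472 ang 0.3647821677808744 1.0651755862549035 0.7398129327601638
-352 r 119.54229838663994 188.72227031646156 151.35469119357737 ang 0.6094940872031429 1.2145101879305422 0.9427521337725467
hood from bar z 0.3967524034086367 dx 36.59810791245263
```

Run:
```python
from h import *;import pickle
np.set_printoptions(precision=2,suppress=True)
w=pickle.load(open("w1.pkl","rb"));d=pickle.load(open("d0.pkl","rb"))
H=hsv(w);red=(H[...,1]>130)&(H[...,2]>70)&((H[...,0]<9)|(H[...,0]>170))
st,c,mm=max(comps(red,20),key=lambda o:o[0][4]);q=np.argwhere(mm)[:,::-1]
for z in(110,125,135):
    P=np.array([onz(w,p,z) for p in q]);print(z,"x",P[:,0].min(),P[:,0].max(),"y",P[:,1].min(),P[:,1].max(),st)
i,j=P[:,0].argmin(),P[:,0].argmax();print("px",q[i],q[j])
hu=cv2.convexHull(q.astype(np.int32));ap=cv2.approxPolyDP(hu,1.5,True)[:,0];print(ap.tolist())
for p in ap:print(p,onz(w,p,110),onz(w,p,125),w["color"][p[1],p[0]])
# row/col map
for v in range(208,258,2):print(v,''.join(('R' if H[v,u,2]>150 else 'r') if red[v,u] else ('b' if 95<H[v,u,0]<125 and H[v,u,1]>110 else ('k' if H[v,u,2]<60 else ('w' if H[v,u,2]>150 else '.'))) for u in range(455,510)))
c,_=ray(w,(0,0));print(c)
# black plate & scene red/pointer start
S=d["scene"];H=hsv(S);yel=(H[...,1]>120)&(H[...,2]>120)&(H[...,0]>15)&(H[...,0]<35)
S8=pickle.load(open("s8.pkl","rb"));H8=hsv(S8);y8=(H8[...,1]>120)&(H8[...,2]>120)&(H8[...,0]>15)&(H8[...,0]<35)
f=lambda hh,yy,v,u:'R' if (hh[v,u,1]>150 and hh[v,u,2]>100 and (hh[v,u,0]<8 or hh[v,u,0]>172)) else 'Y' if yy[v,u] else 'k' if hh[v,u,2]<60 else 'b' if hh[v,u,1]>110 else '.'
for v in range(320,384,2):print(v,''.join(f(H,yel,v,u) for u in range(200,250)),''.join(f(H8,y8,v,u) for u in range(200,250)))
```

```text
110 x 574.6137778586556 611.6972358583624 y -365.9580207200506 -341.0856459010196 [466 214  32  39 585]
125 x 574.7356280227124 610.3709906152683 y -357.7653132880997 -333.86419556544473 [466 214  32  39 585]
135 x 574.816861465417 609.486827119872 y -352.30350833346586 -329.0498953417282 [466 214  32  39 585]
px [469 247] [493 214]
[[493, 214], [497, 232], [486, 251], [475, 252], [466, 243], [474, 229], [488, 215]]
[493 214] [ 611.7  -343.91  110.  ] [ 610.37 -336.58  125.  ] [ 23  23 102]
[497 232] [ 602.23 -359.8   110.  ] [ 601.27 -351.85  125.  ] [40 32 73]
[486 251] [ 582.45 -365.96  110.  ] [ 582.27 -357.77  125.  ] [ 71  51 135]
[475 252] [ 574.87 -358.71  110.  ] [ 574.98 -350.8   125.  ] [ 68  45 124]
[466 243] [ 575.53 -345.55  110.  ] [ 575.61 -338.15  125.  ] [ 37  29 113]
[474 229] [ 590.07 -341.15  110.  ] [ 589.59 -333.92  125.  ] [21 25 80]
[488 215] [ 607.99 -341.09  110.  ] [ 606.81 -333.86  125.  ] [22 22 94]
208 wwwwwwwwwwwwwwwwwwwwwwwwwwwwwwwwwwwwww..kkkkkkkkkkkkkkk
210 wwwwwwwwwwwwwwwwwwwwwwwwwwwwwwwwwwww..kkkkkkkkkkkkkkkkk
212 wwwwwwwwwwwwwwwwwwwwwwwwwwwwwwwww
[... 4060 characters left out ...]
YYY.......... bbbbbbbbbbbbbbbbbbbbbbbbbbbbbbbbbbb..YYY..........
372 bbbbbbbbbbbbbbbbbbbbbbbbbbbbbbbbbbbb..YYYY........ bbbbbbbbbbbbbbbbbbbbbbbbbbbbbbbbbbbbb.YYYY........
374 bbbbbbbbbbbbbbbbbbbbbbbbbbbbbbbbbbbbbb.YYYY....... bbbbbbbbbbbbbbbbbbbbbbbbbbbbbbbbbbbbbb.YYYY.......
376 bbbbbbbbbbbbbbbbbbbbbbbbbbbbbbbbbbbbbbb..YYYY..... bbbbbbbbbbbbbbbbbbbbbbbbbbbbbbbbbbbbbbb..YYYY.....
378 bbbbbbbbbbbbbbbbbbbbbbbbbbbbbbbbbbbbbbb...bYYYY.b. bbbbbbbbbbbbbbbbbbbbbbbbbbbbbbbbbbbbbbb...bYYYY.b.
380 bbbbbbbbbbbbbbbbbbbbbbbbbbbbbbbbbbbbbbbb....YY..bb bbbbbbbbbbbbbbbbbbbbbbbbbbbbbbbbbbbbbbbb....YY..bb
382 bbbbbbbbbbbbbbbbbbbbbbbbbbbbbbbbbbbbbbbbbbbb..bbbb bbbbbbbbbbbbbbbbbbbbbbbbbbbbbbbbbbbbbbbbbbbb..bbbb
```

drive_tool(motion=[{"fingers": 0,"linear": [0,0.0081,-0.0134],"twist": 0},{"fingers": 0,"linear": [0,0.0088,-0.0129],"twist": 0},{"fingers": 0,"linear": [0,0.0055,-0.0078],"twist": 0},{"fingers": 0,"linear": [0,0,0],"twist": 0},{"fingers": 0,"linear": [0,0,0],"twist": 0}])

```text
clock: 18.32
eef_pos: [451.6, -193.7, 232.3]
tool_rot: [-3.133, -0.001, 1.562]
force: [-9.8, -3.9, -0.6]
width: 11.2
gripper_force: 60.0
```

drive_tool(motion=[{"fingers": 0,"linear": [0,0,0],"twist": 0},{"fingers": 0,"linear": [0,0,0],"twist": 0},{"fingers": 0,"linear": [0,0,0],"twist": 0}])

```text
clock: 18.57
eef_pos: [451.3, -193.7, 231.9]
tool_rot: [-3.132, -0.001, 1.561]
force: [-10.1, -2.8, -1.2]
width: 11.7
gripper_force: 60.0
```

```bash
python3 m.py | grep -v "^-3"
python3 - <<'E'
from h import *;import pickle
from cell import cams
np.set_printoptions(precision=1,suppress=True)
S=pickle.load(open("s8.pkl","rb"));T=cams.get_image("top");S0=pickle.load(open("d0.pkl","rb"))["scene"]
H=hsv(S);y=(H[...,1]>120)&(H[...,2]>120)&(H[...,0]>15)&(H[...,0]<35)
for v in range(322,352):print(v,''.join('R' if (H[v,u,1]>150 and H[v,u,2]>100 and (H[v,u,0]<8 or H[v,u,0]>172)) else 'Y' if y[v,u] else 'k' if H[v,u,2]<60 else 'b' if H[v,u,1]>110 else '.' for u in range(195,235)))
hx,hz=704,60
for y0 in(-344,-346,-348,-350):
  X=lambda r,a:np.array([hx-r*np.cos(a),y0,hz+r*np.sin(a)])
  print(y0,"tip0",proj(S,X(107,0)),"tip.39",proj(S,X(107,.39)),"tip.53",proj(S,X(107,.53)),"mk mid .53",proj(S,X(129,.53)),"inner lo/hi",proj(S,X(112,.47)),proj(S,X(112,.59)))
# hood white mask extents, near front-right corner (robot side)
def corner(th,y0,px=-260,pz=66):
    return np.array([hx+px*np.cos(th)+pz*np.sin(th),y0,60-px*np.sin(th)+pz*np.cos(th)])
for nm,im in(("S",S),("T",T)):
    h=hsv(im);wh=(h[...,1]<60)&(h[...,2]>170)
    m=np.zeros_like(wh);(m.__setitem__((slice(150,420),slice(130,360)),1) if nm=="S" else m.__setitem__((slice(150,320),slice(330,450)),1));wh&=m
    c=max(cv2.findContours(wh.astype(np.uint8),0,1)[0],key=cv2.contourArea);ap=cv2.approxPolyDP(cv2.convexHull(c),3,True)[:,0];print(nm,ap.tolist())
    for th in(.45,.5,.55,.6):print(th,"R",proj(im,corner(th,-333)),"L",proj(im,corner(th,-55)))
E
```

```text
[ 451.326 -193.726  231.849] [-8.864 -3.708 -1.138] 11.812503403882591
yel [214 338  33  43 145] [229.821 359.055]
red [203 324  13  14  89] [209.124 330.517]
hood from bar z 0.5257633388189316 dx 57.52573870963573
322 bbbbbb..................................
323 bbbbbbb.....bb..........................
324 bbbbbbbb.bbRRRb.........................
325 bbbbbbb.bRRRRRR.........................
326 bbbbbbb.RRRRRRRb........................
327 bbbbbbb.bRRRRRRR........................
328 bbbbbbbb.RRRRRRRRkk.....................
329 bbbbbbbb.bRRRRRRR.kk....................
330 bbbbbbbb..RRRRRRRb.kk...................
331 bbbbbbb....RRRRRRRb..kk.................
332 bbbbbbb....bRRRRRRR...kk................
333 bbbbbbb...b.bRRRRRRb..kkk...............
334 bbbbbbbbbbbb.bRRRRRRR..kkk..............
335 bbbbbbbbbbbbb.RRRRRRR...kkk.............
336 bbbbbbbbbbbbbb.RRRRRRbkkk..k............
337 bbbbbbbbbbbbbbbbRRRRbkkkk...k...........
338 bbbbbbbbbbbbbbbbbbbYYbkkkk..kk..........
339 bbbbbbbbbbbbbbbbb..YYYbkkk..kkk.........
340 bbbbbbbbbbbbbbbbbb.YYYYbkkkkkkk.........
341 bbbbbbbbbbbbbbbbbbb.YYYYbk
[... 690 characters left out ...]
er lo/hi [212.7 337.3] [213.8 337.4]
-348 tip0 [213.5 344.2] tip.39 [212.9 339.9] tip.53 [213.8 339.6] mk mid .53 [207.9 331.8] inner lo/hi [212.  337.9] [213. 338.]
-350 tip0 [212.8 344.7] tip.39 [212.2 340.4] tip.53 [213.1 340.2] mk mid .53 [207.2 332.3] inner lo/hi [211.3 338.4] [212.3 338.6]
S [[282, 205], [347, 297], [253, 373], [182, 277]]
0.45 R [179.1 277.3] L [278.3 205.1]
0.5 R [180.6 277.8] L [280.5 204.9]
0.55 R [182.3 278.5] L [283. 205.]
0.6 R [184.2 279.6] L [285.6 205.4]
T [[344, 190], [434, 190], [444, 260], [441, 271], [345, 272]]
0.45 R [443.9 265.4] L [346.  265.2]
0.5 R [444.7 262.2] L [346.1 262. ]
0.55 R [445.4 258.8] L [346.3 258.5]
0.6 R [446.1 255.2] L [346.4 254.9]
```

The pointer tip is at (214,338), against the inner end of the red marker at (209,330). The bar position gives a hood angle of about 0.52 and the marker is at about 0.53. I let it settle, check that it holds still, and hand in.

drive_tool(motion=[{"fingers": 0,"linear": [0,0.0005,-0.001],"twist": 0},{"fingers": 0,"linear": [0,0,0],"twist": 0},{"fingers": 0,"linear": [0,0,0],"twist": 0},{"fingers": 0,"linear": [0,0,0],"twist": 0},{"fingers": 0,"linear": [0,0,0],"twist": 0}])

```text
clock: 19.08
eef_pos: [452.0, -193.7, 232.8]
tool_rot: [-3.133, -0.001, 1.561]
force: [-8.9, -3.8, -1.3]
width: 11.8
gripper_force: 59.9
```

drive_tool(motion=[{"fingers": 0,"linear": [0,0,0],"twist": 0},{"fingers": 0,"linear": [0,0,0],"twist": 0},{"fingers": 0,"linear": [0,0,0],"twist": 0},{"fingers": 0,"linear": [0,0,0],"twist": 0},{"fingers": 0,"linear": [0,0,0],"twist": 0}])

```text
clock: 19.5
eef_pos: [452.0, -193.7, 232.8]
tool_rot: [-3.133, -0.001, 1.561]
force: [-9.4, -3.2, -1.8]
width: 11.5
gripper_force: 59.9
```

Run:
```python
from cell import monitor,ctrl
import numpy as np
s=monitor.read_state();print(s["eef_pos"],abs(np.array(s["qd"])).max(),s["gripper_force"])
print(ctrl.finish_job())
```

```text
[ 452.04265881 -193.72150088  232.84202361] 0.0016045399362926438 59.926316142082214
the job is handed in; nothing more can be done
None
```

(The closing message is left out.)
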